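# Release the sprung drawer of the craft box with the pin and set out the printing block

## Task

The craft box's drawer is held shut by a hidden spring catch under the small hole in its top. Take the release pin (straight, flat-ended handle) from the tool block, push the catch down through the hole until the drawer springs open, and put the pin back fully home in the hole it came from. Then lift the printing block out of the drawer by its handle and gently set it upright in the middle of the cork pad on the tray, without disturbing the other things.

Things in the scene. Friction and masses are not known exactly. Their poses are not given: they have to be found in the camera images.
- box: Pale wooden craft box, fixed, 200 (x) x 170 (y) x 95 high, origin under its centre. Its drawer is at its own -x side, which faces roughly towards the robot; the drawer slides out along the box's -x. The flat top is 8 mm thick with one hole. A large tub and a clear bottle (up to 170 mm high) stand on the table beyond it, 50 mm or more clear of it.
- hole (a point): Centre of the 15 mm round access hole, at the level of the box's top face (95 mm up), 65 mm from the box's centre towards its +x. Below it hides the spring catch: a flat steel pad, 24 mm wide, 20 mm below the top face. It takes about 3 N to start and 8 N at its stop 12 mm further down; the drawer is let go once the pad is 7 to 8 mm down, so the pin's tip should go 29 to 31 mm below the top face.
- catch (a joint): How far the catch pad is pressed down, m: 0 at rest, 0.012 at its stop; springs back by itself.
- drawer (a joint): How far the drawer is out of the box, m: 0 shut (it rests within 2 mm of that against the catch), 0.13 fully open. Once the catch lets go, a damped spring slides it open to 0.13 in about 1 s, and it stays there.
- drawer_front (a point): Middle of the upper edge of the drawer's front panel (148 wide, 12 thick, edge 83 mm above the table), on its outer face. Drawer inside: 130 long, 132 wide, floor 15 mm above the table, side and back walls to 44 mm. Nothing is to be gripped here.
- pin: Release pin, upright in one of the three holes of the tool block (which one varies), 124 mm long. Origin at the tip (lower end), z up along the pin to the handle. Steel shaft 8 mm dia, 60 mm long; steel disc 28 mm dia, 4 mm thick; above it a straight wooden cylinder handle 20 mm dia, from 64 to 124 mm above the tip, flat-ended. 80 g. It hangs by its disc on the block's top, tip 10 mm above the table.
- pin_tip (a point): Tip (lower end) of the pin.
- block: Wooden tool block, fixed, 70 (x) x 200 (y) x 70 high, origin under its centre. Three holes 13 mm dia, 64 deep, in a row along its y, at -65, 0 and +65 mm, with one tool standing in each. Lies to one side of the box (left or right varies); the tray lies on the other.
- brush: Another tool in the block, to be left alone: paint brush, bristles up, top 162 mm above its tip (172 above the table). Origin at its lower tip.
- dabber: Another tool in the block, to be left alone: stick with a 36 mm wooden ball on top, top 126 mm above its tip. Origin at its lower tip.
- stamp: Printing block, at the start inside the shut drawer, on its floor (origin 15 mm above the table), and carried out with it. Base 70 (x) x 60 (y), 18 mm high, rubber underneath; on it a bar handle 56 long along x, 18 wide (y), from 18 to 52 mm above the underside. Origin: centre of the underside, z up. 140 g, centre of mass under the handle.
- tray: Pale wooden serving tray, fixed, 260 (x) x 200 (y), rim 32 mm high, walls 8 mm, origin under its centre.
- pad_top (a point): Centre of the top face of the square cork pad, 140 x 140 mm, in the middle of the tray; the face is 14 mm above the table.
- paint_bottle: Red paint bottle, 44 dia, 110 high, bystander; origin under its centre.
- paint_pot: Small terracotta pot, 80 dia, 50 high, bystander; origin under its centre.
- pine_cone: Brown pine cone standing up, 60 dia, 68 high, bystander; origin under its centre.
- jar: White jar, 52 dia, 50 high, bystander; origin under its centre.
There are look-alikes about, which are no part of the job. What is shaped like the pin but orange or red is not meant.

How it is judged:
On the way, in this order (a step that is already met when the one before it is completed fails the run):
1. the pin's tip, through the access hole, pushes the catch down (value of joint catch above 0.004 m and horizontal distance between pin_tip and hole below 0.008 m and z of pin_tip in the frame of hole below -0.018 m).
2. the drawer has sprung open (value of joint drawer above 0.11 m), for 0.1 s.
3. the pin is back in its hole in the block (distance of pin from where it was at the start of the episode below 0.008 m and angle between pin's own z axis and vertical below 0.1 rad and contact force between the fingers and pin below 0.1 N), for 0.2 s.
At the end, for the whole second after the job is handed in: The drawer is out by more than 110 mm; the pin is upright (within 0.1 rad) in the hole of the block it came from, within 8 mm of its first place; the printing block rests, released, upright (within 0.08 rad), rubber down on the cork pad, its centre within 45 mm of the pad's centre (value of joint drawer above 0.11 m and distance of pin from where it was at the start of the episode below 0.008 m and angle between pin's own z axis and vertical below 0.1 rad and horizontal distance between stamp and pad_top below 0.045 m and z of stamp in the frame of pad_top between -0.004 and 0.004 m and angle between stamp's own z axis and vertical below 0.08 rad and linear speed of stamp below 0.02 m/s); the robot touches nothing.
It fails at once if the brush or the dabber is pulled out or tipped (distance of any of brush, dabber from where it was at the start of the episode above 0.02 m or angle between any of brush, dabber's own z axis and vertical above 0.5 rad).
It fails at once if the paint bottle, pot, jar or pine cone is pushed away or knocked over (distance of any of paint_bottle, paint_pot, pine_cone, jar from where it was at the start of the episode above 0.04 m).
It fails at once if the printing block is dropped or thrown instead of set down (linear speed of stamp above 0.6 m/s and contact force between the fingers and stamp below 0.05 N).
It also fails if it takes over 64 s, if anything falls off the work surface, if the arm or the gripper's body presses on something with over 40 N, if the wrist force passes 120 N, or if a joint passes its speed limit or range.

## Robot

A 7-joint arm with a two-finger parallel gripper is mounted at the origin on the work surface. World frame = base frame: x ahead of the robot, y to its left, z up, the work surface at z = 0. Lengths are in m, angles in rad, forces in N, time in s.
With the tool pointing down it reaches from about 0.4 to 0.85 m from the base axis. Payload 4.4 kg.
Tool frame: the origin (TCP) lies at the very end of the fingers, on their centre line; the grasp point (between the pads) lies 19 mm behind it; z points along the fingers, y is the line along which they close (so a half turn about z gives the same grasp; the last joint's range is limited). The gripper opens to 94 mm and grips with 3 to 60 N. Pads are 16 mm wide; open, the fingers measure 119 mm over their backs; the gripper's body (75 mm by 177 mm) begins 78 mm behind the grasp point.
Start: joints at [1.103, 0.628, 0.038, 1.517, -0.027, 0.996, -0.02], TCP at [0.254, -0.598, 0.205] pointing down, gripper open.
Joint ranges: [-3.06, 3.06], [-0.37, 2.12], [-1.25, 1.32], [0.18, 2.47], [-1.1, 4.24], [0.23, 1.98], [-2.94, 2.94]. Speed limits (rad/s): [2.57, 2.57, 3.14, 3.14, 3.14, 3.14, 3.14].

## Interface

Orientations are given as a unit quaternion [x, y, z, w].
In Python, from cell import env gives the robot as it stands.
- The arm moves only by the shell command python3 -m crank 'ROWS'. ROWS is JSON, a list of rows, each a list of 5 numbers: the gripper's target within -1 to 1 (shut at 1, half-way at 0, fully open at -1), then the shift along the tool's x, y, z in cm, then the turn about the tool's z in rad. A call has 1 to 8 rows; each row is the pose to reach, as a shift and turn from the pose commanded when the call began, along the tool's axes at that moment; what a row does not reach only later rows make up. A row lasts 1/10 s, in which the tool goes at most 50 mm and 8.59 degrees, less where a joint would pass 70% of its speed; a pose out of reach is approached as far as the arm can. A call with a gripper value outside its range is refused whole. The fingers move at their own pace and stop on an object; the grip force is fixed at half the most. Time passes only in rows, so rows that repeat a pose let the fingers close. It gives the time, the measured TCP pose, the force, the opening and the grip force at its end, in the units of the state.
- env.get_obs(): the state, without advancing time (a new reading comes with each control period).
- env.get_image(name): name is "scene" or "top" or "wrist"; returns a dict with "img" (420x560x3 uint8, red, green, blue), "depth" (420x560 float32, m along the optical axis (not along the pixel's ray), 0 where there is no reading), "fx", "fy", "cx", "cy" (pixels), "dist" ([k1, k2, p1, p2, k3] as OpenCV has them; the pictures are not rectified), "eye" and "attitude" of the camera in the world. Camera axes: x right, y down, z forward; pixel columns grow to the right and rows downward; lengths in m; the calibration is good to about 2 mm. A picture is of the moment at which its call begins.
- env.hand_in(): hands the job in; it is judged then, once.
The state is a dict: "clock": time; "joint_pos": joint angles; "joint_vel": joint speeds; "effort": joint torques, N m; "eef_pos": TCP position; "ee_rot": TCP orientation; "force": force on the tool from outside, world axes, zero at the start; "torque": the same for the moment, N m; "grip_width": finger opening in m; "grip_force": force on a finger pad.
Only numpy, scipy, OpenCV 4.12 (cv2) and the standard library are available. Lean on these libraries where they do the work, as an engineer would, in place of code of your own. Each camera call takes 0.05 s, during which the arm holds its last target. There are 200 camera calls.

## Working session

There is one attempt and no reset: what is moved stays moved. The work goes in short steps, Python scripts to look and compute and a shell command to move; the robot and the scene stay as the last step left them, time stands still between calls to the robot, and variables do not carry over. Pictures are saved under pics/ and viewed, at most 12 in all, crops included, and the job is handed in when it is done.

```bash
mkdir -p pics; ls; cat > h.py <<'E'
import numpy as np, cv2
from scipy.spatial.transform import Rotation as R
from cell import env
def get(n):
    d=env.get_image(n); d['K']=np.array([[d['fx'],0,d['cx']],[0,d['fy'],d['cy']],[0,0,1.]])
    a=np.array(d['attitude'],float); d['R']=a if a.shape==(3,3) else R.from_quat(a).as_matrix()
    d['eye']=np.array(d['eye'],float); d['dist']=np.array(d['dist'],float); return d
def ray(d,u,v):
    p=cv2.undistortPoints(np.array([[[u,v]]],float),d['K'],d['dist'])[0,0]
    return d['R']@np.array([p[0],p[1],1.])
def onz(d,u,v,z):
    r=ray(d,u,v); return d['eye']+r*(z-d['eye'][2])/r[2]
def at(d,u,v):
    return d['eye']+ray(d,u,v)*d['depth'][int(v),int(u)]
def save(d,n): cv2.imwrite('pics/'+n+'.png',cv2.cvtColor(d['img'],cv2.COLOR_RGB2BGR))
def proj(d,P):
    rv=cv2.Rodrigues(d['R'].T)[0]; return cv2.projectPoints(np.array([P],float),rv,-d['R'].T@d['eye'],d['K'],d['dist'])[0].ravel()
E
python3 - <<'E'
from h import *
import pickle
ims=[]
for n in('top','scene'):
    d=get(n); save(d,n); print(n,d['eye'],d['attitude'],d['fx'],d['dist']); pickle.dump(d,open(n+'.pkl','wb'))
print(env.get_obs())
E
```

```text
pics
top [0.28209884 0.03511019 1.22745096] [ 0.73012911 -0.67361842  0.07699366 -0.08498045] 488.6723710745092 [-0.10985748  0.          0.          0.          0.        ]
scene [1.26330198 0.48288908 0.71285394] [ 0.45114546  0.76801518 -0.39728329 -0.22087655] 472.33420137566213 [-0.14200397  0.          0.          0.          0.        ]
{'clock': 0.1, 'joint_pos': array([ 1.103173  ,  0.62921195,  0.03845934,  1.51822067, -0.02700384,
        0.99627986, -0.02000396]), 'joint_vel': array([-0.0010964 , -0.00215151,  0.00183284, -0.0014007 ,  0.00052511,
        0.00034275,  0.00064606]), 'effort': array([ 2.58148124e-03, -5.50793982e+01,  1.14757106e+00, -1.87116963e+01,
       -5.22068760e-02,  1.92995992e-02,  4.20983235e-05]), 'eef_pos': array([ 0.25401503, -0.59769872,  0.20468848]), 'ee_rot': array([ 9.79886411e-01,  1.99554453e-01, -1.68534215e-04, -7.82848188e-04]), 'force': array([-0.13123177,  0.31718724, -0.14460572]), 'torque': array([0.01005583, 0.02662798, 0.0485499 ]), 'grip_force': 0.0, 'grip_width': 0.09376862086664013}
```

View pics/top.png

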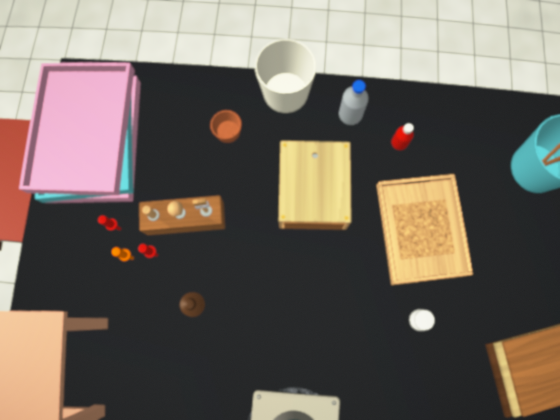

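View pics/scene.png

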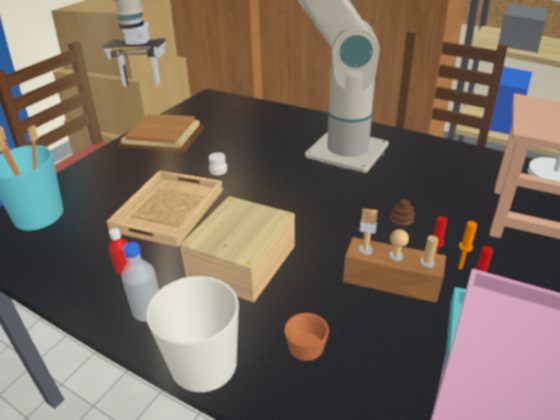

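Top view: pin at about (147,212) at the left end of the block, dabber (175,209), brush (203,205). Box is around (315,185) with its hole at (314,155), and the pad around (424,229). Scene view: the pin handle is at (431,250).

```bash
cat > m.py <<'E'
from h import *
import pickle
t=pickle.load(open('top.pkl','rb')); s=pickle.load(open('scene.pkl','rb'))
for d in(t,s): print('base,tcp',proj(d,[0,0,0]),proj(d,[.254,-.598,.205]))
print('hole',onz(t,314,155,.095), 'hole depth', at(t,320,170))
for n,c in dict(a=(281,142),b=(350,142),c=(350,219),d=(280,219)).items(): print('boxtop',n,onz(t,*c,.095))
for n,c in dict(a=(378,183),b=(456,176),c=(471,274),d=(390,283)).items(): print('tray',n,onz(t,*c,.032))
for n,c in dict(a=(139,206),b=(221,197),c=(224,226),d=(141,231)).items(): print('blk',n,onz(t,*c,.07))
print('pinhandle top',onz(t,147,210,.134),at(t,147,210), at(s,431,240))
a,b=(431,237),None
print('scene pin top',onz(s,431,238,.134))
for n,c in dict(bottle=(400,140),pot=(226,130),cone=(192,304),jar=(422,320)).items(): print(n,onz(t,*c,.04))
big=cv2.resize(np.concatenate([t['img'][185:245,125:235],s['img'][195:305,335:445][:60*2][:110]][:1],1),None,fx=6,fy=6,interpolation=cv2.INTER_CUBIC)
b2=cv2.resize(s['img'][200:300,335:455],None,fx=5.5,fy=5.5,interpolation=cv2.INTER_CUBIC)
h=max(big.shape[0],b2.shape[0])
cv2.imwrite('pics/blk.png',cv2.resize(cv2.vconcat([big[:, :660],b2[:, :660]]),None,fx=.65,fy=.65)[:,:,::-1])
E
python3 m.py
```

```text
base,tcp [293.0597001  437.83397846] [584.64914635 349.95674113]
base,tcp [346.68145791 150.39899121] [140.95734888  85.43026215]
hole [0.67324104 0.00259422 0.095     ] hole depth [ 0.63675161 -0.01453064  0.0933647 ]
boxtop a [0.70032252 0.08567492 0.095     ]
boxtop b [ 0.71417731 -0.08354938  0.095     ]
boxtop c [ 0.52118107 -0.09318341  0.095     ]
boxtop d [0.50796145 0.07193627 0.095     ]
tray a [ 0.63355162 -0.16694419  0.032     ]
tray b [ 0.66913919 -0.36909992  0.032     ]
tray c [ 0.4194846  -0.40825716  0.032     ]
tray d [ 0.38319651 -0.20658193  0.032     ]
blk a [0.51721352 0.42091211 0.07      ]
blk b [0.55597423 0.22123557 0.07      ]
blk c [0.48487912 0.20600122 0.07      ]
blk d [0.45588908 0.40675068 0.07      ]
pinhandle top [0.49632224 0.37931839 0.134     ] [0.49603076 0.37885004 0.13548782] [0.50115671 0.38204693 0.1338463 ]
scene pin top [0.49511301 0.38040463 0.134     ]
bottle [ 0.75178565 -0.2189444   0.04      ]
pot [0.74252979 0.23345498 0.04      ]
cone [0.29413274 0.26715667 0.04      ]
jar [ 0.29969219 -0.28604238  0.04      ]
```

View pics/blk.png

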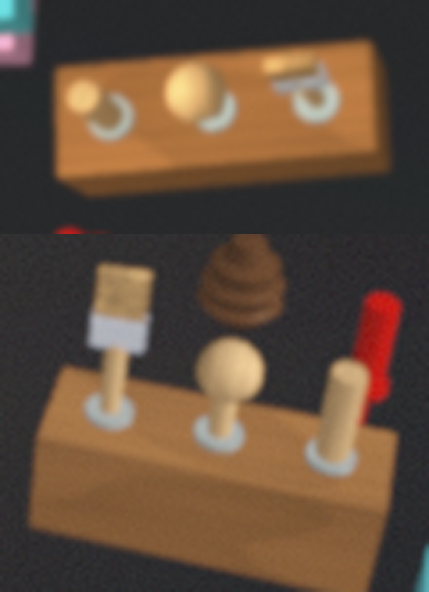

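```bash
cat > to.py <<'E'
import sys
from h import *
# usage: x y z [angle_deg of tool y]
o=env.get_obs(); Q=R.from_quat(o['ee_rot']).as_matrix(); p=np.array(o['eef_pos'])
print('t',round(o['clock'],2),'p',p.round(4),'yang',np.degrees(np.arctan2(Q[1,1],Q[0,1])).round(1),'tilt',np.degrees(np.arccos(-Q[2,2])).round(2),'w',round(o['grip_width'],4),'gf',round(o['grip_force'],1),'F',np.round(o['force'],1),'j',np.round(o['joint_pos'],2))
def calc(x,y,z,a=None):
    s=Q.T@(np.array([x,y,z])-p)*100; t=0
    if a is not None:
        c=np.radians(a)-np.arctan2(Q[1,1],Q[0,1]); t=-((c+np.pi)%(2*np.pi)-np.pi)
    print('shift cm',s.round(2),'turn',round(t,3))
if len(sys.argv)>3: calc(*map(float,sys.argv[1:]))
E
python3 to.py .48 -.25 .33 -67
```

```text
t 0.1 p [ 0.254  -0.5977  0.2047] yang -67.0 tilt 0.09 w 0.0938 gf 0.0 F [-0.1  0.3 -0.1] j [ 1.1   0.63  0.04  1.52 -0.03  1.   -0.02]
shift cm [ 34.4  -23.18 -12.49] turn 0.0
```

```bash
python3 -m crank '[[0,34.4,-23.2,-12.5,-1.3],[0,34.4,-23.2,-12.5,-1.3],[0,34.4,-23.2,-12.5,-1.3],[0,34.4,-23.2,-12.5,-1.3],[0,34.4,-23.2,-12.5,-1.3],[0,34.4,-23.2,-12.5,-1.3],[0,34.4,-23.2,-12.5,-1.3],[0,34.4,-23.2,-12.5,-1.3]]'; python3 to.py .50 .3 .30 10
```

```text
clock: 0.9
eef_pos: [0.4632, -0.2752, 0.3213]
ee_rot: [0.694, 0.72, -0.0, -0.0]
force: [1.6, 0.1, -0.7]
grip_width: 0.0467
grip_force: 0.0
t 0.9 p [ 0.4632 -0.2752  0.3213] yang 2.1 tilt 0.02 w 0.0467 gf 0.0 F [ 1.6  0.1 -0.7] j [ 0.72  0.37 -0.33  1.66  0.13  1.14  0.39]
shift cm [57.34  5.81  2.13] turn -0.138
```

```bash
python3 -m crank '[[0,55,4,2,-0.1],[0,55,4,2,-0.1],[0,55,4,2,-0.1],[0,55,4,2,-0.1],[0,55,4,2,-0.1],[0,55,4,2,-0.1],[0,55,4,2,-0.1],[0,55,4,2,-0.1]]'; python3 to.py .495 .36 .27 10
```

```text
clock: 1.7
eef_pos: [0.4789, 0.1241, 0.3062]
ee_rot: [0.659, 0.752, -0.0, 0.0]
force: [0.4, -0.4, -0.2]
grip_width: 0.0472
grip_force: 0.0
t 1.7 p [0.4789 0.1241 0.3062] yang 7.5 tilt 0.02 w 0.0472 gf 0.0 F [ 0.4 -0.4 -0.2] j [ 0.07  0.33 -0.51  1.79  0.18  1.08 -0.38]
shift cm [23.18  4.66  3.61] turn -0.044
```

```bash
python3 -m crank '[[0,21,4.6,3.6,-0.04],[0,21,4.6,3.6,-0.04],[0,21,4.6,3.6,-0.04],[0,21,4.6,3.6,-0.04],[0,21,4.6,3.6,-0.04],[0,21,4.6,3.6,-0.04],[0,21,4.6,3.6,-0.04]]'; python3 to.py .494 .379 .15 10; python3 - <<'E'
from h import *
import pickle
d=get('wrist'); save(d,'w1'); pickle.dump(d,open('w1.pkl','wb')); print(d['eye'],R.from_matrix(d['R']).as_matrix().round(2),proj(d,[.495,.379,.134]),proj(d,[.4935,.379,.074]))
E
```

```text
clock: 2.4
eef_pos: [0.4973, 0.3357, 0.2698]
ee_rot: [0.644, 0.765, -0.001, 0.0]
force: [0.8, -0.4, 0.8]
grip_width: 0.0468
grip_force: 0.0
t 2.4 p [0.4973 0.3357 0.2698] yang 9.8 tilt 0.11 w 0.0468 gf 0.0 F [ 0.8 -0.4  0.8] j [-0.32  0.53 -0.52  1.57  0.28  1.12 -0.73]
shift cm [ 4.34  0.42 11.97] turn -0.003
[0.48381223 0.41606975 0.44907142] [[ 0.99  0.16  0.05]
 [ 0.17 -0.95 -0.27]
 [-0.    0.28 -0.96]] [284.52080696 151.92741118] [282.231218   144.48384458]
```

View pics/w1.png

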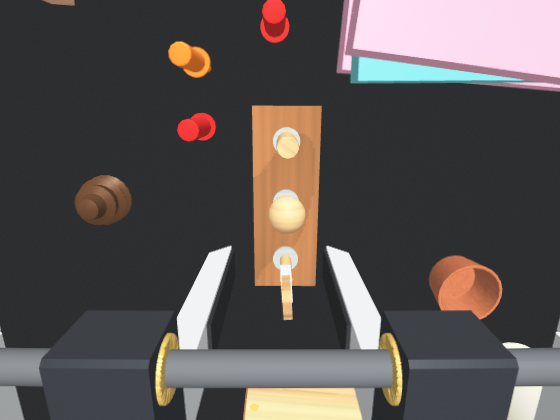

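Pin's handle top is at about (288,147) and its disc at (286,138). The dabber ball is at (287,214), the brush below it. The fingers straddle the row as intended.

```bash
python3 - <<'E'
from h import *
import pickle
d=pickle.load(open('w1.pkl','rb'))
hsv=cv2.cvtColor(d['img'],cv2.COLOR_RGB2HSV); sub=hsv[120:165,260:315]
m=(sub[...,2]>170)&(sub[...,1]>70)&(sub[...,1]<170)
v,u=np.nonzero(m); print('handle box',u.min()+260,u.max()+260,v.min()+120,v.max()+120)
c=(u.mean()+260,v.mean()+120); print(c,onz(d,*c,.134),at(d,288,147))
g=(sub[...,2]>130)&(sub[...,1]<40); v,u=np.nonzero(g); print('disc',u.min()+260,u.max()+260,v.min()+120,v.max()+120)
print('disc c',onz(d,(u.min()+u.max())/2+260,v.min()+120+0.5*(u.max()-u.min()),.074))
for q in((253,106),(321,107),(253,286),(316,286)): print(onz(d,*q,.07))
E
```

```text
handle box 260 314 120 164
(np.float64(287.17745486569794), np.float64(142.63804491413475)) [0.49585737 0.38719766 0.134     ] [0.49720254 0.38368568 0.13418943]
disc 273 299 127 149
disc c [0.49649937 0.38411085 0.074     ]
[0.45802189 0.41133822 0.07      ]
[0.52554542 0.42205074 0.07      ]
[0.48833456 0.21334169 0.07      ]
[0.56015439 0.22581906 0.07      ]
```

```bash
python3 to.py .4965 .3825 .091 9.8; python3 -m crank '[[0,4.6,0.7,0,0],[0,4.6,0.7,4,0],[0,4.6,0.7,8,0],[0,4.6,0.7,11,0],[0,4.6,0.7,11,0]]';python3 to.py .4965 .3825 .091 9.8
```

```text
t 2.45 p [0.4978 0.3349 0.2701] yang 9.7 tilt 0.1 w 0.0468 gf 0.0 F [-0.2  0.6  0.5] j [-0.32  0.53 -0.52  1.57  0.28  1.12 -0.73]
shift cm [ 4.74  0.68 17.91] turn -0.001
clock: 2.95
eef_pos: [0.4955, 0.3785, 0.1568]
ee_rot: [0.645, 0.764, -0.004, 0.0]
force: [-0.6, -0.6, 0.3]
grip_width: 0.0469
grip_force: 0.0
t 2.95 p [0.4955 0.3785 0.1568] yang 9.7 tilt 0.49 w 0.0469 gf 0.0 F [-0.6 -0.6  0.3] j [-0.42  0.68 -0.47  1.63  0.37  0.93 -0.85]
shift cm [0.42 0.21 6.57] turn -0.003
```

```bash
python3 -m crank '[[0,0.2,0.1,3,0],[0,0.2,0.1,6.4,0],[0,0.2,0.1,6.4,0],[0,0.2,0.1,6.4,0],[1,0.2,0.1,6.4,0],[1,0.2,0.1,6.4,0],[1,0.2,0.1,6.4,0],[1,0.2,0.1,6.4,0]]';python3 to.py .4965 .3825 .091 9.8
```

```text
clock: 3.75
eef_pos: [0.4976, 0.3856, 0.0973]
ee_rot: [0.644, 0.765, 0.001, 0.0]
force: [0.8, -0.4, 4.6]
grip_width: 0.0195
grip_force: 30.0
t 3.75 p [0.4976 0.3856 0.0973] yang 9.8 tilt 0.07 w 0.0195 gf 30.0 F [ 0.8 -0.4  4.6] j [-0.44  0.76 -0.44  1.67  0.41  0.81 -0.89]
shift cm [-0.29 -0.16  0.63] turn -0.0
```

```bash
python3 -m crank '[[1,0,0,-3,0],[1,0,0,-7,0],[1,0,0,-11,0],[1,0,0,-13,0],[1,0,5,-14,0],[1,0,10,-14,0],[1,0,15,-14,0],[1,0,15,-14,0]]';python3 to.py .675 .05 .235 9.8
```

```text
clock: 4.55
eef_pos: [0.6516, 0.4086, 0.2331]
ee_rot: [0.647, 0.763, 0.0, 0.001]
force: [0.2, -0.2, -1.9]
grip_width: 0.0191
grip_force: 30.0
t 4.55 p [0.6516 0.4086 0.2331] yang 9.4 tilt 0.15 w 0.0191 gf 30.0 F [ 0.2 -0.2 -1.9] j [-0.4   0.84 -0.47  1.06  0.36  1.32 -0.65]
shift cm [-35.76  -3.55  -0.14] turn -0.007
```

```bash
python3 -m crank '[[1,-44,-4.3,0,0],[1,-44,-4.3,0,0],[1,-44,-4.3,0,0],[1,-44,-4.3,0,0],[1,-44,-4.3,0,0],[1,-44,-4.3,0,0],[1,-44,-4.3,0,0],[1,-44,-4.3,0,0]]';python3 -m crank '[[1,-4,-0.5,0,0],[1,-4,-0.5,0,0],[1,-4,-0.5,0,0],[1,-4,-0.5,0,0]]';python3 to.py .675 0 .235 9.8;  python3 - <<'E'
from h import *
import pickle
d=get('wrist'); save(d,'w2'); pickle.dump(d,open('w2.pkl','wb')); print(d['eye'],proj(d,[.675,.0,.095]))
E
```

```text
clock: 5.35
eef_pos: [0.6735, 0.0102, 0.2365]
ee_rot: [0.644, 0.765, -0.0, -0.0]
force: [0.9, 0.6, -0.5]
grip_width: 0.0192
grip_force: 30.0
clock: 5.75
eef_pos: [0.6758, -0.0261, 0.2365]
ee_rot: [0.643, 0.766, 0.001, -0.001]
force: [0.7, -0.7, -0.6]
grip_width: 0.0196
grip_force: 30.0
t 5.75 p [ 0.6758 -0.0261  0.2365] yang 9.9 tilt 0.09 w 0.0196 gf 30.0 F [ 0.7 -0.7 -0.6] j [ 0.27  0.68 -0.51  1.39  0.34  1.16 -0.1 ]
shift cm [2.58 0.37 0.16] turn 0.002
[0.66196751 0.053635   0.41609508] [282.66162293 170.98821403]
```

View pics/w2.png

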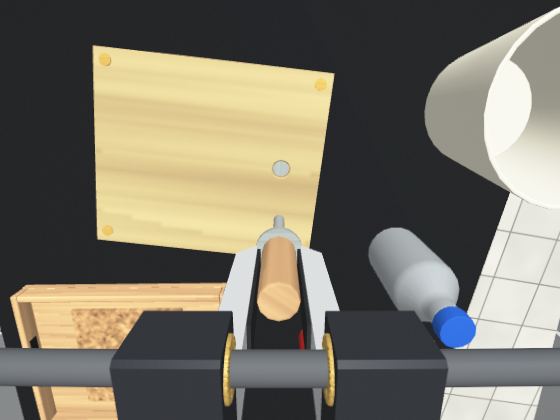

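Wrist view: hole at (281,169), and the pin's shaft ends around (279,216).

```bash
python3 - <<'E'
from h import *
import pickle
d=pickle.load(open('w2.pkl','rb'))
hsv=cv2.cvtColor(d['img'],cv2.COLOR_RGB2HSV); sub=hsv[155:232,262:300]
m=(sub[...,1]<75).astype(np.uint8)
n,l,s,c=cv2.connectedComponentsWithStats(m)
for i in range(1,n):
  if s[i,4]>20: print(s[i]+[262,155,0,0,0],c[i]+[262,155])
i=[i for i in range(1,n) if s[i,4]>20][0]; h=c[i]+[262,155]
print('hole',onz(d,*h,.095))
for v in range(212,226): 
  u=np.nonzero(m[v-155])[0]; print(v,(u+262).min() if len(u) else 0,(u+262).max() if len(u) else 0,end='; ')
far=(278.5,215); print('tip far edge',onz(d,*far,.149),proj(d,[.6758,-.0261,.149]))
E
python3 to.py
```

```text
[273 161  17  16 212] [280.6509434  168.23113208]
[264 214  30  18 234] [278.61538462 224.96581197]
hole [0.67280173 0.00212904 0.095     ]
212 0 0; 213 0 0; 214 279 279; 215 276 281; 216 275 282; 217 274 283; 218 274 283; 219 274 283; 220 274 283; 221 274 283; 222 274 283; 223 274 284; 224 273 284; 225 273 284; tip far edge [ 0.67565348 -0.02508463  0.149     ] [278.4595873  216.27867402]
t 5.8 p [ 0.6759 -0.0258  0.2366] yang 10.0 tilt 0.08 w 0.0196 gf 30.0 F [ 0.   0.6 -0.3] j [ 0.27  0.68 -0.51  1.39  0.34  1.16 -0.1 ]
```

```bash
python3 -m crank '[[1,3.0,0.25,0,0],[1,3.0,0.25,0,0],[1,3.0,0.25,2,0],[1,3.0,0.25,4,0],[1,3.0,0.25,4,0],[1,3.0,0.25,4,0]]';python3 to.py; python3 - <<'E'
from h import *
import pickle
d=get('wrist'); pickle.dump(d,open('w3.pkl','wb')); 
cv2.imwrite('pics/w3.png',cv2.resize(d['img'][130:290,200:360],None,fx=3.5,fy=3.5,interpolation=cv2.INTER_CUBIC)[:,:,::-1])
print(proj(d,[.6728,.0021,.095]))
E
```

```text
clock: 6.4
eef_pos: [0.6736, 0.0027, 0.1966]
ee_rot: [0.644, 0.765, 0.0, -0.0]
force: [0.3, 0.7, -0.8]
grip_width: 0.0194
grip_force: 30.0
t 6.4 p [0.6736 0.0027 0.1966] yang 9.9 tilt 0.03 w 0.0194 gf 30.0 F [ 0.3  0.7 -0.8] j [ 0.23  0.71 -0.49  1.44  0.36  1.08 -0.16]
[277.35464228 211.59403857]
```

View pics/w3.png

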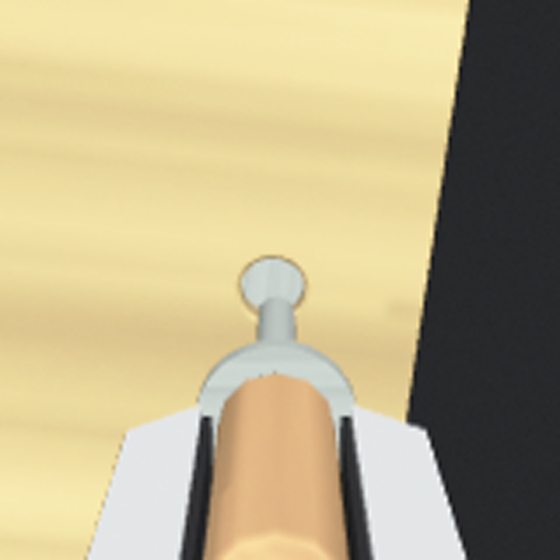

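The hole is centred at crop (272,285) and the tip's far edge is at crop (277,298). I'll check the offset numerically.

```bash
python3 - <<'E'
from h import *
import pickle
d=pickle.load(open('w3.pkl','rb'))
f=lambda u,v:(200+u/3.5,130+v/3.5)
print('hole',onz(d,*f(272,285),.095),'edges',onz(d,*f(239,285),.095),onz(d,*f(306,285),.095),onz(d,*f(272,255),.095))
print('tip far edge',onz(d,*f(277,298),.109),'TCPproj',proj(d,[.6736,.0027,.109]))
E
```

```text
hole [0.67306169 0.00228666 0.095     ] edges [0.66557813 0.00097875 0.095     ] [0.68077163 0.0036341  0.095     ] [0.6718377  0.00932273 0.095     ]
tip far edge [0.67399365 0.00355277 0.109     ] TCPproj [278.44685847 216.1053425 ]
```

```bash
python3 -m crank '[[1,0.25,-0.1,0,0],[1,0.25,-0.1,1,0],[1,0.25,-0.1,2,0],[1,0.25,-0.1,3,0],[1,0.25,-0.1,3.6,0],[1,0.25,-0.1,4.2,0],[1,0.25,-0.1,4.6,0],[1,0.25,-0.1,4.6,0]]';python3 to.py
```

```text
clock: 7.25
eef_pos: [0.6721, 0.0038, 0.1505]
ee_rot: [0.644, 0.765, -0.0, -0.0]
force: [-2.0, -0.1, 6.4]
grip_width: 0.0193
grip_force: 30.0
t 7.25 p [0.6721 0.0038 0.1505] yang 9.8 tilt 0.04 w 0.0193 gf 30.0 F [-2.  -0.1  6.4] j [ 0.22  0.76 -0.48  1.49  0.39  0.99 -0.19]
```

```bash
python3 -m crank '[[1,0,0,0,0],[1,0,0,0,0],[1,0,0,0,0],[1,0,0,0,0],[1,0,0,0,0],[1,0,0,0,0],[1,0,0,0,0],[1,0,0,0,0]]'; python3 - <<'E'
from h import *
import pickle
d=get('top'); save(d,'t2'); pickle.dump(d,open('t2.pkl','wb')); 
E
python3 to.py
```

```text
clock: 8.05
eef_pos: [0.6721, 0.0037, 0.1511]
ee_rot: [0.644, 0.765, -0.0, 0.0]
force: [-2.8, -0.5, 5.5]
grip_width: 0.0193
grip_force: 30.0
t 8.1 p [0.6721 0.0038 0.1511] yang 9.8 tilt 0.03 w 0.0195 gf 30.0 F [-2.3 -1.   6.3] j [ 0.22  0.76 -0.48  1.49  0.39  0.99 -0.19]
```

View pics/t2.png

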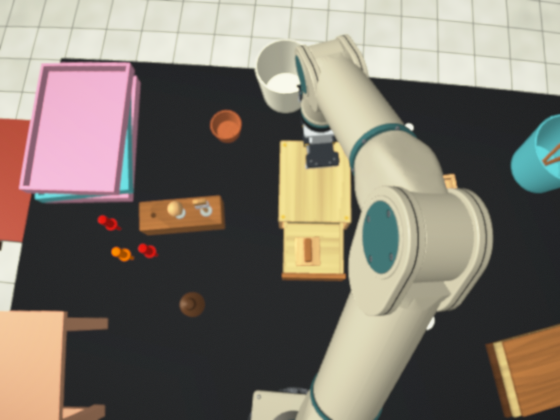

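Drawer is open; the stamp handle shows at (308,250) and the empty pin hole at (154,216). Lift the pin and return it.

```bash
python3 -m crank '[[1,0,0,-3,0],[1,0,0,-6,0],[1,0,0,-8.6,0],[1,0,0,-8.6,0],[1,5,0,-8.6,0],[1,10,0,-8.6,0],[1,15,0,-8.6,0],[1,20,0,-8.6,0]]';python3 to.py .648 .409 .237 9.8
```

```text
clock: 8.9
eef_pos: [0.6373, 0.2023, 0.2348]
ee_rot: [0.644, 0.765, -0.001, -0.0]
force: [0.2, 0.4, -0.9]
grip_width: 0.0195
grip_force: 30.0
t 8.9 p [0.6373 0.2023 0.2348] yang 9.8 tilt 0.1 w 0.0195 gf 30.0 F [ 0.2  0.4 -0.9] j [-0.07  0.67 -0.5   1.41  0.34  1.15 -0.45]
shift cm [20.19  4.56 -0.24] turn -0.001
```

```bash
python3 -m crank '[[1,20.2,4.5,0,0],[1,20.2,4.5,0,0],[1,20.2,4.5,0,0],[1,20.2,4.5,0,0],[1,20.2,4.5,0,0],[1,20.2,4.5,0,0]]';python3 to.py .4976 .3856 .237 9.8
```

```text
clock: 9.5
eef_pos: [0.6462, 0.4102, 0.2337]
ee_rot: [0.643, 0.766, -0.001, -0.001]
force: [0.3, 0.1, -0.8]
grip_width: 0.0196
grip_force: 30.0
t 9.5 p [0.6462 0.4102 0.2337] yang 10.0 tilt 0.17 w 0.0196 gf 30.0 F [ 0.3  0.1 -0.8] j [-0.4   0.83 -0.48  1.07  0.36  1.32 -0.65]
shift cm [  0.17 -15.07  -0.28] turn 0.004
```

```bash
python3 -m crank '[[1,0.35,-15.2,0,0],[1,0.35,-15.2,0,0],[1,0.35,-15.2,0,0],[1,0.35,-15.2,0,0],[1,0.35,-15.2,0,0],[1,0.35,-15.2,0,0]]';python3 to.py .4976 .3856 .187 9.8
```

```text
clock: 10.1
eef_pos: [0.5005, 0.3837, 0.2366]
ee_rot: [0.646, 0.764, 0.001, 0.001]
force: [0.9, 0.9, -0.3]
grip_width: 0.0193
grip_force: 30.0
t 10.1 p [0.5005 0.3837 0.2366] yang 9.6 tilt 0.13 w 0.0193 gf 30.0 F [ 0.9  0.9 -0.3] j [-0.4   0.61 -0.51  1.53  0.32  1.09 -0.81]
shift cm [ 0.23 -0.27  4.96] turn -0.004
```

```bash
python3 -m crank '[[1,0.25,-0.2,2,0],[1,0.25,-0.2,4,0],[1,0.25,-0.2,5.5,0],[1,0.25,-0.2,5.5,0],[1,0.25,-0.2,5.5,0]]';python3 to.py .4976 .3856 .097 9.8; python3 - <<'E'
from h import *
import pickle
d=get('wrist'); pickle.dump(d,open('w4.pkl','wb')); 
cv2.imwrite('pics/w4.png',cv2.resize(d['img'][130:290,200:360],None,fx=3.5,fy=3.5,interpolation=cv2.INTER_CUBIC)[:,:,::-1])
E
```

```text
clock: 10.6
eef_pos: [0.497, 0.3872, 0.1812]
ee_rot: [0.645, 0.764, 0.0, 0.0]
force: [0.1, 0.7, -1.0]
grip_width: 0.0197
grip_force: 30.0
t 10.6 p [0.497  0.3872 0.1812] yang 9.7 tilt 0.03 w 0.0197 gf 30.0 F [ 0.1  0.7 -1. ] j [-0.42  0.66 -0.49  1.59  0.36  0.97 -0.85]
shift cm [-0.17  0.03  8.42] turn -0.002
```

View pics/w4.png

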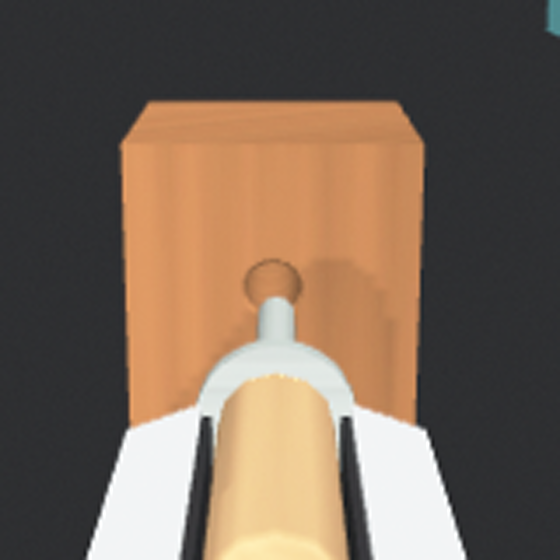

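Hole centre is at crop (272,285), the tip's far edge at (277,297).

```bash
python3 - <<'E'
from h import *
import pickle
d=pickle.load(open('w4.pkl','rb'))
f=lambda u,v:(200+u/3.5,130+v/3.5)
l,r,b=[onz(d,*f(*q),.07) for q in((244,285),(301,285),(272.5,259))]
print('hole LR mid',(l+r)/2,np.linalg.norm(l-r),'far',b)
print('tip far edge',onz(d,*f(277,297),.094))
E
```

```text
hole LR mid [0.49707634 0.3839824  0.07      ] 0.013571090866716727 far [0.4960008  0.39029921 0.07      ]
tip far edge [0.49737983 0.38831923 0.094     ]
```

```bash
python3 -m crank '[[1,-0.1,-0.05,1,0],[1,-0.1,-0.05,2.5,0],[1,-0.1,-0.05,4,0],[1,-0.1,-0.05,5.5,0],[1,-0.1,-0.05,7,0],[1,-0.1,-0.05,8,0],[1,-0.1,-0.05,8.5,0],[1,-0.1,-0.05,8.5,0]]';python3 to.py .4976 .3856 .097 9.8
```

```text
clock: 11.45
eef_pos: [0.4945, 0.3859, 0.097]
ee_rot: [0.644, 0.765, -0.001, 0.0]
force: [-2.2, -1.4, 7.4]
grip_width: 0.0199
grip_force: 30.0
t 11.45 p [0.4945 0.3859 0.097 ] yang 9.8 tilt 0.11 w 0.0199 gf 30.0 F [-2.2 -1.4  7.4] j [-0.44  0.76 -0.44  1.67  0.42  0.81 -0.9 ]
shift cm [-0.08  0.3   0.  ] turn 0.0
```

```bash
python3 -m crank '[[0,0,0,0,0],[0,0,0,0,0],[0,0,0,0,0],[0,0,0,-3,0],[0,0,0,-7,0],[0,0,0,-11,0],[0,-2,0,-15,0],[0,-4,0,-16,0]]';python3 to.py; python3 - <<'E'
from h import *
d=get('wrist'); 
cv2.imwrite('pics/w5.png',d['img'][:300:,140:460,::-1])
print(proj(d,[.497,.384,.134]),proj(d,[.497,.384,.074]))
E
```

```text
clock: 12.25
eef_pos: [0.5035, 0.3492, 0.2611]
ee_rot: [0.644, 0.765, 0.004, 0.001]
force: [0.1, 0.6, 0.6]
grip_width: 0.0469
grip_force: 0.0
t 12.25 p [0.5035 0.3492 0.2611] yang 9.9 tilt 0.48 w 0.0469 gf 0.0 F [0.1 0.6 0.6] j [-0.33  0.56 -0.53  1.55  0.3   1.1  -0.75]
[276.99567204 163.16003971] [276.83481178 154.43030324]
```

View pics/w5.png

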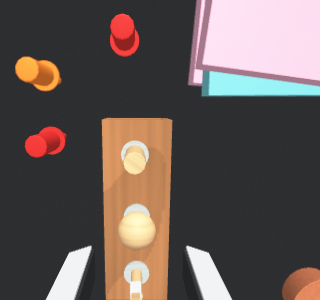

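Pin stands seated and upright (handle (135,160) and disc (135,153) in the crop, aligned with where it started). Next, measure the stamp.

```bash
python3 - <<'E'
from h import *
import pickle
d=pickle.load(open('t2.pkl','rb')); t=pickle.load(open('top.pkl','rb'))
hsv=cv2.cvtColor(d['img'],cv2.COLOR_RGB2HSV)[232:268,290:328]
m=((hsv[...,1]>165)&(hsv[...,2]>80)).astype(np.uint8)
n,l,s,c=cv2.connectedComponentsWithStats(m)
for i in range(1,n):
  if s[i,4]>30: print(s[i],c[i]); 
i=max(range(1,n),key=lambda k:s[k,4]); v,u=np.nonzero(l==i); q=c[i]+[290,232]
P=np.array([onz(d,a+290,b+232,.067)[:2] for a,b in zip(u,v)]); print('stamp',P.mean(0),onz(d,*q,.067)); w,V=np.linalg.eigh(np.cov(P.T)); print('axis deg',np.degrees(np.arctan2(V[1,1],V[0,1])),np.sqrt(w*12))
for g in ((285,222),(343,223),(344,278),(282,278)): print(onz(d,*g,.083 if g[1]>260 else .044))
h=cv2.cvtColor(t['img'],cv2.COLOR_RGB2HSV)
for g in((392,205),(448,201),(456,255),(401,260)): print('pad',onz(t,*g,.014))
E
python3 to.py .44 .0 .25 94.5
```

```text
stamp [0.46400148 0.00252962] [0.46400127 0.00252937 0.067     ]
axis deg 49.05585857688372 [5.04093130e-11 8.31535732e-03]
[0.51160446 0.06067183 0.044     ]
[ 0.52051531 -0.08221063  0.044     ]
[ 0.38242647 -0.08810258  0.083     ]
[0.37105719 0.05597749 0.083     ]
pad [ 0.58334056 -0.20818606  0.014     ]
pad [ 0.60567808 -0.3539344   0.014     ]
pad [ 0.46683947 -0.37577433  0.014     ]
pad [ 0.44392204 -0.23569686  0.014     ]
t 12.3 p [0.5052 0.344  0.2606] yang 9.6 tilt 0.39 w 0.0471 gf 0.0 F [ 1.2 -3.2  1.1] j [-0.33  0.56 -0.52  1.56  0.31  1.1  -0.75]
shift cm [-32.83 -12.16   0.99] turn -1.482
```

```bash
python3 to.py .485 -.012 .25 94.5; python3 -m crank '[[0,-35,-8,0,-0.15],[0,-35,-8,0,-0.3],[0,-35,-8,0,-0.45],[0,-35,-8,0,-0.6],[0,-35,-8,0,-0.75],[0,-35,-8,1,-0.9],[0,-35,-8,1,-1.05],[0,-35,-8,1,-1.2]]';python3 to.py .485 -.012 .25 94.5
```

```text
t 12.3 p [0.5052 0.344  0.2606] yang 9.6 tilt 0.39 w 0.0471 gf 0.0 F [ 1.2 -3.2  1.1] j [-0.33  0.56 -0.52  1.56  0.31  1.1  -0.75]
shift cm [-34.76  -7.93   1.02] turn -1.482
clock: 13.1
eef_pos: [0.4814, -0.0177, 0.2447]
ee_rot: [0.107, 0.994, -0.001, -0.001]
force: [0.5, 0.5, -0.6]
grip_width: 0.0472
grip_force: 0.0
t 13.1 p [ 0.4814 -0.0177  0.2447] yang 77.8 tilt 0.24 w 0.0472 gf 0.0 F [ 0.5  0.5 -0.6] j [ 0.58  0.45 -0.86  1.9   0.41  0.98  0.89]
shift cm [-0.23  0.63 -0.54] turn -0.292
```

```bash
python3 -m crank '[[0,-0.2,0.6,0,-0.15],[0,-0.2,0.6,0,-0.29],[0,-0.2,0.6,0,-0.29],[0,-0.2,0.6,0,-0.29]]';python3 to.py; python3 - <<'E'
from h import *
import pickle
d=get('wrist'); save(d,'w6'); pickle.dump(d,open('w6.pkl','wb'))
E
```

```text
clock: 13.5
eef_pos: [0.4857, -0.0059, 0.2458]
ee_rot: [-0.037, 0.999, 0.0, -0.0]
force: [0.3, 0.4, 0.4]
grip_width: 0.0468
grip_force: 0.0
t 13.5 p [ 0.4857 -0.0059  0.2458] yang 94.3 tilt 0.06 w 0.0468 gf 0.0 F [0.3 0.4 0.4] j [ 0.61  0.48 -0.94  1.89  0.46  1.    1.11]
```

View pics/w6.png

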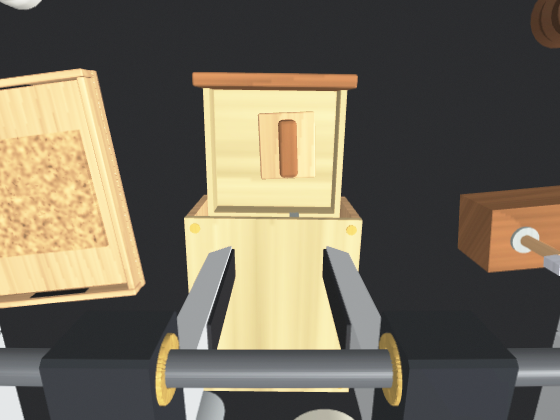

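Stamp handle spans (288,120)–(289,178) with its centre at (288,149), inside the open drawer.

```bash
python3 - <<'E'
from h import *
import pickle
d=pickle.load(open('w6.pkl','rb'))
a,b=onz(d,288,121,.067),onz(d,289,177,.067)
l,r=onz(d,279.5,149,.067),onz(d,297.5,149,.067)
print(a,b,(a+b)/2,np.linalg.norm(a-b),'axis',np.degrees(np.arctan2(*(b-a)[1::-1])),l,r,np.linalg.norm(l-r))
print('depth pt',at(d,288,149))
q=[onz(d,*p,.033) for p in((259,114),(315,112),(316,178),(260,179))]; print(np.mean(q,0),np.degrees(np.arctan2(*(q[2]-q[1])[1::-1])))
m=(a+b)/2
import subprocess,sys
print(subprocess.run(['python3','to.py',str(m[0]),str(m[1]),'0.12','93'],capture_output=True,text=True).stdout)
E
```

```text
[ 0.41791274 -0.00100764  0.067     ] [0.47215603 0.00444523 0.067     ] [0.44503438 0.0017188  0.067     ] 0.0545166762121561 axis 5.7404438301375285 [ 0.44514592 -0.00712699  0.067     ] [0.44382563 0.01045246 0.067     ] 0.01762895913395611
depth pt [0.44425249 0.00108757 0.06949712]
[0.44561461 0.00160432 0.033     ] 6.722437680399783
t 13.55 p [ 0.4857 -0.006   0.246 ] yang 94.3 tilt 0.04 w 0.0472 gf 0.0 F [ 0.2  0.5 -0.3] j [ 0.61  0.48 -0.94  1.89  0.46  1.    1.11]
shift cm [ 3.99  1.07 12.6 ] turn 0.023
```

```bash
python3 -m crank '[[0,4.0,1.07,0,-0.035],[0,4.0,1.07,4,-0.035],[0,4.0,1.07,8,-0.035],[0,4.0,1.07,12,-0.035],[0,4.0,1.07,16,-0.035],[0,4.0,1.07,16,-0.035],[0,4.0,1.07,16,-0.035]]';python3 to.py .445 .0017 .040 96.3
```

```text
clock: 14.25
eef_pos: [0.4452, 0.0021, 0.0868]
ee_rot: [-0.057, 0.998, 0.0, -0.0]
force: [0.2, 0.1, 0.6]
grip_width: 0.0474
grip_force: 0.0
t 14.25 p [0.4452 0.0021 0.0868] yang 96.5 tilt 0.04 w 0.0474 gf 0.0 F [0.2 0.1 0.6] j [ 0.42  0.64 -0.72  2.17  0.77  0.61  0.82]
shift cm [ 0.02 -0.04  4.68] turn 0.003
```

```bash
python3 -m crank '[[0,0,0,2,0],[0,0,0,3.5,0],[0,0,0,4.6,0],[0,0,0,4.6,0],[1,0,0,4.6,0],[1,0,0,4.6,0],[1,0,0,4.6,0],[1,0,0,4.6,0]]';python3 to.py; python3 -m crank '[[1,0,0,-2,0],[1,0,0,-4,0],[1,0,0,-7,0],[1,0,0,-11,0],[1,0,0,-15,0],[1,0,0,-15,0]]';python3 to.py .525 -.29 .19 100
```

```text
clock: 15.05
eef_pos: [0.4456, 0.0012, 0.0409]
ee_rot: [-0.056, 0.998, -0.0, 0.001]
force: [0.1, -1.2, 1.4]
grip_width: 0.0184
grip_force: 0.8
t 15.05 p [0.4456 0.0012 0.0409] yang 96.4 tilt 0.06 w 0.0184 gf 0.8 F [ 0.1 -1.2  1.4] j [ 0.34  0.71 -0.61  2.2   0.9   0.5   0.7 ]
clock: 15.65
eef_pos: [0.448, 0.0023, 0.1943]
ee_rot: [-0.056, 0.998, -0.0, 0.004]
force: [0.9, 0.7, -1.7]
grip_width: 0.0179
grip_force: 30.0
t 15.65 p [0.448  0.0023 0.1943] yang 96.4 tilt 0.46 w 0.0179 gf 30.0 F [ 0.9  0.7 -1.7] j [ 0.58  0.49 -0.92  2.06  0.53  0.84  1.04]
shift cm [ -4.37 -29.9    0.49] turn -0.062
```

```bash
python3 -m crank '[[1,-4.3,-30,0,0],[1,-4.3,-30,0,0],[1,-4.3,-30,0,0],[1,-4.3,-30,0,0],[1,-4.3,-30,0,0],[1,-4.3,-30,0,0],[1,-4.3,-30,0,0],[1,-4.3,-30,0,0]]';python3 to.py .525 -.291 .06 96.4; python3 - <<'E'
from h import *
import pickle
d=get('wrist'); save(d,'w7'); pickle.dump(d,open('w7.pkl','wb')); print(proj(d,[.525,-.291,.014]))
E
```

```text
clock: 16.45
eef_pos: [0.5206, -0.2929, 0.1886]
ee_rot: [-0.055, 0.998, 0.001, -0.001]
force: [-0.6, 1.0, -0.8]
grip_width: 0.0176
grip_force: 30.0
t 16.45 p [ 0.5206 -0.2929  0.1886] yang 96.3 tilt 0.15 w 0.0176 gf 30.0 F [-0.6  1.  -0.8] j [ 0.98  0.71 -0.87  1.67  0.6   1.06  1.6 ]
shift cm [-0.48  0.12 12.86] turn -0.002
[278.81036402 194.99098067]
```

View pics/w7.png

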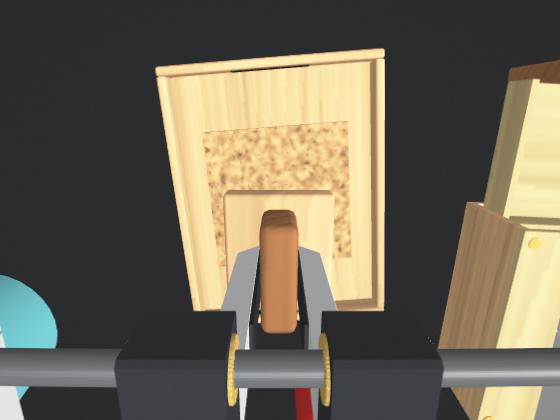

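The cork pad's centre is about (280,194), matching the target's projection at (279,195), and the stamp hangs level in the gripper. Lower it.

```bash
python3 -m crank '[[1,-0.4,0.1,3,0],[1,-0.4,0.1,6,0],[1,-0.4,0.1,9,0],[1,-0.4,0.1,11,0],[1,-0.4,0.1,12.5,0],[1,-0.4,0.1,13.5,0],[1,-0.4,0.1,13.7,0],[1,-0.4,0.1,13.7,0]]';python3 to.py .525 -.291 .040 96.4
```

```text
clock: 17.3
eef_pos: [0.526, -0.29, 0.0538]
ee_rot: [-0.057, 0.998, -0.0, 0.0]
force: [-0.2, 0.3, -1.7]
grip_width: 0.0179
grip_force: 30.0
t 17.3 p [ 0.526  -0.29    0.0538] yang 96.5 tilt 0.04 w 0.0179 gf 30.0 F [-0.2  0.3 -1.7] j [ 0.89  0.87 -0.74  1.77  0.78  0.82  1.46]
shift cm [ 0.11 -0.09  1.38] turn 0.002
```

```bash
python3 -m crank '[[1,0,0,0.4,0],[1,0,0,0.8,0],[1,0,0,1.1,0],[1,0,0,1.3,0],[1,0,0,1.4,0],[1,0,0,1.4,0]]';python3 to.py
```

```text
clock: 17.9
eef_pos: [0.5255, -0.2905, 0.04]
ee_rot: [-0.056, 0.998, -0.0, -0.0]
force: [-2.3, 0.2, 4.5]
grip_width: 0.0179
grip_force: 30.0
t 17.9 p [ 0.5255 -0.2905  0.04  ] yang 96.5 tilt 0.04 w 0.0179 gf 30.0 F [-2.3  0.2  4.5] j [ 0.89  0.88 -0.72  1.78  0.8   0.8   1.44]
```

In contact with the pad at 4.5 N; release and rise.

```bash
python3 -m crank '[[0,0,0,0,0],[0,0,0,0,0],[0,0,0,0,0],[0,0,0,-3,0],[0,0,0,-7,0],[0,0,0,-12,0],[0,-4,0,-15,0],[0,-4,0,-15,0]]';python3 -m crank '[[0,0,0,0,0],[0,0,0,0,0],[0,0,0,0,0]]'; python3 - <<'E'
from h import *
import pickle
d=get('wrist'); t=get('scene')
cv2.imwrite('pics/end.png',np.hstack([d['img'][:,80:440],t['img'][:,80:500]])[:,:,::-1])
E
```

```text
clock: 18.7
eef_pos: [0.5727, -0.2845, 0.195]
ee_rot: [-0.057, 0.998, -0.001, 0.007]
force: [0.2, 1.1, -0.5]
grip_width: 0.0472
grip_force: 0.0
clock: 19.0
eef_pos: [0.5636, -0.2862, 0.1878]
ee_rot: [-0.056, 0.998, 0.0, -0.002]
force: [-0.7, -0.5, -0.0]
grip_width: 0.0467
grip_force: 0.0
```

View pics/end.png

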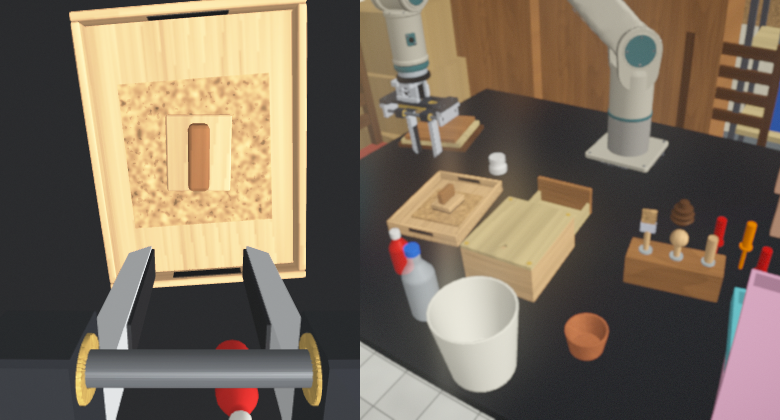

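The stamp stands in the middle of the pad (wrist half, (199,155)). The drawer is open, the pin is home (scene half, (710,252)) and the bystanders haven't moved.

```bash
python3 -c "
from cell import env
print(env.hand_in())"
```

```text
the job is handed in; nothing more can be done
None
```

The job is handed in at about 19 s of robot time: the drawer is open, the pin is back in its own hole, and the printing block stands upright in the middle of the cork pad; the last pictures confirm this, but no verdict was returned.

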